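Load the liner roll on the press-side dispenser

ROBOT

A 6-joint arm with a two-finger parallel gripper is mounted at the origin on the work surface. World frame = base frame: x ahead of the robot, y to its left, z up, the work surface at z = 0. Lengths are in m, angles in rad, forces in N, time in s.
With the tool pointing down it reaches from about 0.3 to 0.775 m from the base axis. Payload 14.6 kg.
Tool frame: the origin (TCP) lies on the centre line of the jaws, within the pads' length; the fingertips stand ctrl.tcp_to_tips ahead of it and the grasp point (between the pads) lies 2 mm behind it (ctrl.tcp_to_tips is the distance from the TCP to the fingertips, in m); z points along the fingers, y is the line along which they close (so a half turn about z gives the same grasp; the last joint's range is limited). The gripper opens to 94 mm and grips with 3 to 60 N. Pads are 16 mm wide; open, the fingers measure 119 mm over their backs; the gripper's body (75 mm by 177 mm) begins 78 mm behind the grasp point.
Start: joints at [1.132, 0.3, 1.521, -0, 1.321, -0.067], TCP at [0.2, 0.512, 0.222] pointing down, gripper open.
Joint ranges: [-3.03, 3.03], [-0.79, 2.21], [0.23, 2.52], [-1.04, 4.18], [0, 3.07], [-2.55, 2.55]. Speed limits (rad/s): [2.22, 2.22, 2.57, 3.14, 3.14, 3.14].

INTERFACE

Orientations are given as [roll, pitch, yaw] about the fixed x, y, z axes, in that order (R = Rz(yaw) Ry(pitch) Rx(roll)).
In Python, from station import telemetry, viewer, hand_in, ctrl gives the robot as it stands.
- The arm moves only by the tool step_arm, never from a script. Its argument "plan" is a list of rows, each an object of numbers: "dx", "dy", "dz": the shift along the tool's x, y, z scaled (see below); "rx", "ry", "rz": the turn, a rotation vector about the tool's x, y, z scaled (see below); "claw": the closure, from 0 (fully open) to 1 (shut). In form: [{"dx": .., "dy": .., "dz": .., "rx": .., "ry": .., "rz": .., "claw": ..}, ...]. A call has 1 to 10 rows; each row shifts and turns the commanded pose from where the row before left it, along the tool's axes as they then stand; what a row does not reach is not made up. The controller multiplies each number of a shift by 0.1 m and each number of a turn by 90 degrees. A row lasts 1/10 s, in which the tool goes at most 50 mm and 8.59 degrees, less where a joint would pass 70% of its speed; a pose out of reach is approached as far as the arm can. A call with a number of a shift or a turn outside -1 to 1 is refused whole. A call with a gripper value outside its range is refused whole. The fingers move at their own pace and stop on an object; "grip_force" is the grip in N (left out, the last holds). Time passes only in rows, so rows that do not move let the fingers close. It gives the time, the measured TCP pose, the force, the opening and the grip force at its end, in the units of the state.
- telemetry.get_obs(): the state, without advancing time (a new reading comes with each control period).
- viewer.camera(name): name is "side" or "top"; returns a dict with "img" (420x560x3 uint8, red, green, blue), "z_map" (420x560 float32, m along the optical axis (not along the pixel's ray), 0 where there is no reading), "fx", "fy", "cx", "cy" (pixels), "R" (3x3) and "t" (3): a world point X has camera coordinates R X + t. Camera axes: x right, y down, z forward; pixel columns grow to the right and rows downward; lengths in m; the calibration is good to about 2 mm. A picture is of the moment at which its call begins.
- hand_in(): hands the job in; it is judged then, once.
Trained networks look in a picture, given as the dict that the camera call returned (one of the last four; its "shot" number tells which), for a name from the list of things; names that differ only in an ending like _2 or _b are one class to them, and where a whole thing is asked for, a point or a joint stands for the part that bears it (a point fixed in the world has none). Each returns a list of dicts, best first, with "score" (0 to 1); they miss things now and then, are a little off and sometimes report something else, mostly with a low value. They report only what shows in the picture. A call takes as long as a camera call. They do not tell look-alikes from the thing itself.
- viewer.recognise(target, picture): "rect" ([left, top, right, bottom] in pixels, round what is visible of it).
The state is a dict: "time_s": time; "qpos": joint angles; "joint_vel": joint speeds; "tau": joint torques, N m; "ee_pos": TCP position; "eef_rot": TCP orientation; "force": force on the tool from outside, world axes, zero at the start; "moment": the same for the moment, N m; "grip_width": finger opening in m; "grip_force": force on a finger pad.
Only numpy, scipy, OpenCV 4.12 (cv2) and the standard library are available. Lean on these libraries where they do the work, as an engineer would, in place of code of your own. Each camera call takes 0.05 s, during which the arm holds its last target. There are 200 camera calls.

TASK

Put the blue-cored roll of press-liner paper on the upright spindle of the aluminium dispenser stand, lowering it without letting it fall. The two red drive lugs on the stand's disc must enter the slots under the core: feel for them by turning the roll until it drops fully home, then leave it upright and let go. Do not disturb the other things on the plank.

Things in the scene. Friction and masses are not known exactly. Their poses are not given: they have to be found in the camera images.
- roll: Roll of white liner paper on a blue plastic core, loose, upright on the plank, 126 mm tall, about 0.35 kg. Origin: centre of the underside, z up. A bore 21 mm wide runs right through. Underside: four feet 10 mm tall, within 42 mm of the axis, parted by a cross of two slots 14 mm wide along the roll's x and y (a slot every 90 degrees). Paper 78 mm, flanges 86 mm in diameter, 10 to 96 mm up.
- collar (a point): Centre of the top face of the roll's collar, 126 mm above the roll's origin. The collar is round and plain, blue, 38 mm in diameter, from 96 to 126 mm up: to be gripped from above at any yaw.
- stand: Dispenser stand, fixed: round cast aluminium base 132 mm in diameter, 22 mm high, a black disc on it and a steel spindle 18 mm in diameter on its axis. Origin: centre of the underside. A thin tear bar (8 mm in diameter, top 110 mm up) stands 58 mm from the axis on the stand's +x.
- disc_top (a point): Centre of the disc's top face, 30 mm above the stand's origin; disc 100 mm wide. two facing red lugs on it: 8 mm wide, 8 mm tall, 24 to 34 mm from the axis. The disc stands at any angle, NOT measured and unrelated to the stand's yaw; it turns only stiffly (0.6 N m). Roll's underside 8 mm above this point: resting on the lugs; level with it: fully home (4 degrees of play either way).
- spindle_tip (a point): Tip of the spindle on the stand's axis, 130 mm above the stand's origin; its last 17 mm taper from 18 to 7 mm in diameter.
- cup: Yellow plastic measuring cup, loose, bystander: 78 mm across the rim, 75 mm tall, with a flat handle reaching 107 mm along its +y. Origin: centre of the underside.
- dish: White ceramic dish, loose, bystander: 150 mm in diameter, 45 mm tall. Origin: centre of the underside.
- tongs: Stainless tongs lying flat, loose, bystander: about 260 mm long along their x, 14 mm tall. Origin on the plank about the middle.
- pin: Short wooden rolling pin lying along its x, loose, bystander: 260 mm long, 48 mm thick. Origin: on the plank under its middle.
- jar: Amber glass jar with steel cap, loose, bystander: 72 mm in diameter, 100 mm tall. Origin: centre of the underside.
- press: Cast aluminium tortilla press, closed, fixed, bystander: 190 mm round plates, hinge on its +x side, handle over the top towards its -x, 85 mm tall in all. Origin: on the plank under the centre of the plates.
Mind the look-alikes: they are no part of the job. What is shaped like the stand but brown or orange is not meant.

How it is judged:
By the outcome, as a careful person would: the job done as asked, in the order asked, and still so for the second after the job is handed in, with the robot touching nothing.
It also fails if it takes over 64 s, if anything falls off the work surface, if the arm or the gripper's body presses on something with over 40 N, if the wrist force passes 120 N, or if a joint passes its speed limit or range.

## Working session

There is one attempt and no reset: what is moved stays moved. The work goes in short steps, Python scripts to look and compute and a tool call to move; the robot and the scene stay as the last step left them, time stands still between calls to the robot, and variables do not carry over. Pictures are saved under pics/ and viewed, at most 10 in all, crops included, and the job is handed in when it is done.

Besides the shell and the picture viewer there is one more tool, called after "Request:" as name(argument=value, ...) on one line, values as JSON. step_arm: Moves the arm, as the interface text tells. Shifts and turns lie within -1 to 1; 1 stands for 0.1 m of shift or 90 degrees of turn. Its arguments: {"type":"object","properties":{"plan":{"type":"array"},"grip_force":{"type":"number"}},"required":["plan"]}

```bash
mkdir -p pics; ls; python3 - <<'E'
from station import telemetry, viewer, ctrl
import cv2, numpy as np
o=telemetry.get_obs(); print({k:np.round(v,3) for k,v in o.items()}); print(ctrl.tcp_to_tips)
ims=[]
for n in ["top","side"]:
    p=viewer.camera(n); np.savez(f"{n}0.npz",**{k:v for k,v in p.items()})
    print(n,p["fx"],p["cx"],p["cy"],np.round(p["R"],3).tolist(),np.round(p["t"],3))
    for t in ["roll","collar","stand","disc_top","spindle_tip"]:
        for d in viewer.recognise(t,p)[:3]: print(n,t,round(d["score"],2),np.round(d["rect"]))
    cv2.imwrite(f"pics/{n}0.png",p["img"][:,:,::-1])
E
```

```text
pics
{'time_s': np.float64(0.0), 'qpos': array([ 1.132,  0.3  ,  1.522,  0.   ,  1.321, -0.067]), 'joint_vel': array([ 0.001,  0.001, -0.001,  0.004,  0.   ,  0.   ]), 'tau': array([-1.0000e-03, -5.3180e+01, -3.5274e+01,  7.1000e-02,  2.4000e-02,
       -0.0000e+00]), 'ee_pos': array([0.2  , 0.512, 0.222]), 'eef_rot': array([-3.14, -0.  ,  2.77]), 'force': array([-0.185, -0.08 , -0.202]), 'moment': array([ 0.006,  0.001, -0.043]), 'grip_force': np.float64(0.0), 'grip_width': np.float64(0.094)}
0.017
top 468.04506845076224 271.8880041699367 198.17342733272176 [[0.023, -1.0, 0.011], [-0.993, -0.024, -0.119], [0.119, -0.008, -0.993]] [-0.032  0.532  1.532]
top roll 0.84 [345. 183. 376. 208.]
top collar 0.7 [346. 183. 375. 211.]
top stand 0.84 [209. 231. 248. 270.]
top stand 0.81 [184. 172. 229. 213.]
top stand 0.7 [168. 270. 205. 308.]
top disc_top 0.8 [187. 172. 225. 212.]
top disc_top 0.8 [166. 269. 207. 311.]
top disc_top 0.68 [210. 226. 248. 273.]
top spindle_tip 0.71 [166. 272. 208. 311.]
top spindle_tip 0.65 [187. 170. 229. 211.]
top spindle_tip 0.57 [207. 233. 246. 272.]
side 429.72697507170557 281.2633576041851 205.0363058032139 [[0.861, -0.508, -0.024], [-0.297, -0.464, -0.834], [0.413, 0.725, -0.551]] [-0.44   0.23   1.102]
side roll 0.77 [336. 246. 374. 300.]
side roll 0.2 [316. 158. 333. 196.]
side collar 0.56 [338. 250. 376. 304.]
side stand 0.71 [144. 189. 186. 232.]
side stand 0.59 [244. 168. 281. 206.]
side stand 0.59 [195. 187. 243. 240.]
side disc_top 0.87 [142. 185. 182. 232.]
side disc_top 0.73 [198. 188. 242. 239.]
side disc_top 0.6 [245. 165. 279. 210.]
side spindle_tip 0.94 [242. 164. 280. 209.]
side spindle_tip 0.76 [143. 186. 186. 231.]
side spindle_tip 0.61 [198. 188. 239. 239.]
```

```bash
python3 - <<'E'
import cv2
a=cv2.imread("pics/top0.png"); b=cv2.imread("pics/side0.png")
cv2.imwrite("pics/top_c.png",cv2.resize(a[120:345,130:430],(800,600),interpolation=cv2.INTER_CUBIC))
cv2.imwrite("pics/side_c.png",cv2.resize(b[130:325,120:380],(800,600),interpolation=cv2.INTER_CUBIC))
E
```

```text
(no output)
```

View pics/top_c.png

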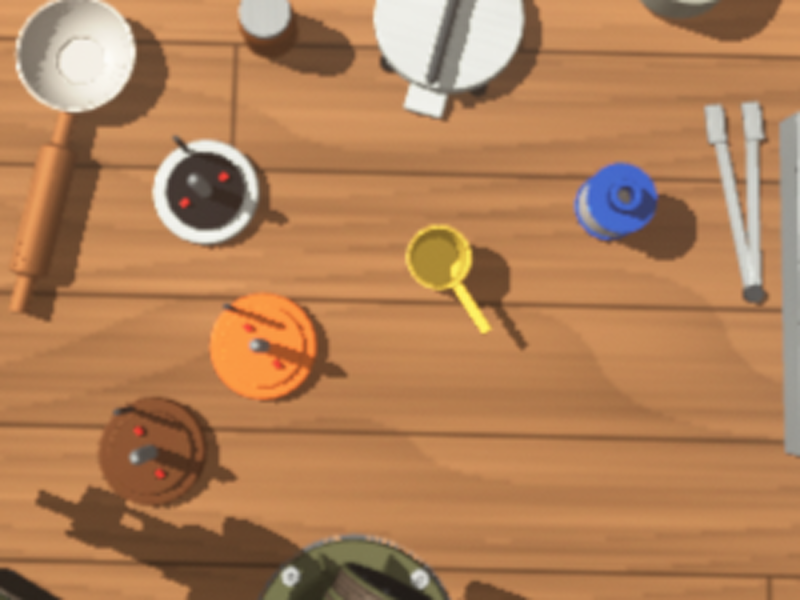

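View pics/side_c.png

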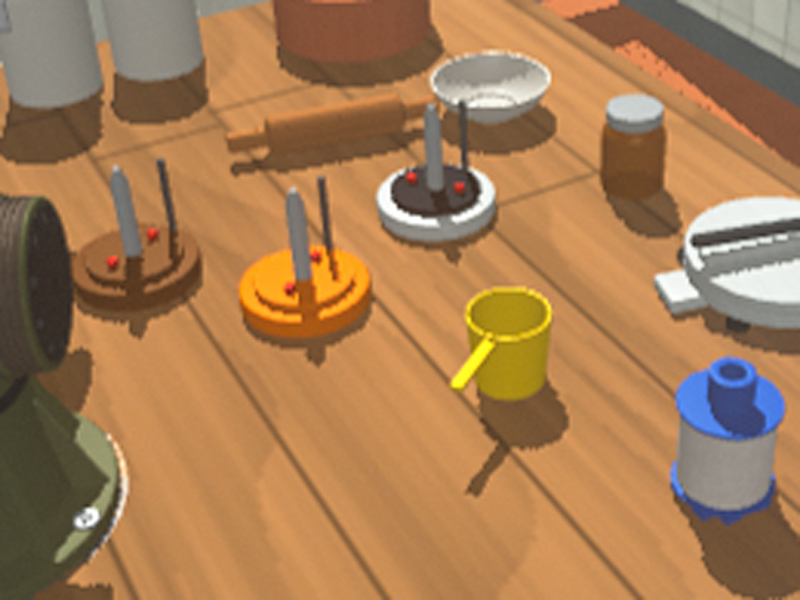

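The side and top crops show three stand-like things. In top-image pixels:
- White-metal stand with a black disc at (207,192).
- Orange stand at (229,250).
- Brown stand at (187,289).

The one at (207,192) is the aluminium stand: bare metal base, black disc and red lugs. The enlarged crop confirms it. The roll is at (362,195), and the cup at (295,217) lies between the roll and the stand.

```bash
cat > h.py <<'E'
import numpy as np, cv2
from scipy.optimize import least_squares
def cloud(p):
    v,u=np.mgrid[:420,:560]; z=p["z_map"]
    c=np.stack([(u-p["cx"])/p["fx"]*z,(v-p["cy"])/p["fy"]*z,z],-1)
    return (c-p["t"])@p["R"]       # R^T(c-t)
def ray(p,u,v,h):                  # pixel -> world point at height h
    d=np.array([(u-p["cx"])/p["fx"],(v-p["cy"])/p["fy"],1])@p["R"]; o=-p["t"]@p["R"]
    return o+d*(h-o[2])/d[2]
def proj(p,X):
    c=p["R"]@np.asarray(X)+p["t"]; return np.array([c[0]/c[2]*p["fx"]+p["cx"],c[1]/c[2]*p["fy"]+p["cy"]])
def circ(P,r):                      # boundary-agnostic: fit centre with known radius to hull
    h=cv2.convexHull(P[:,:2].astype(np.float32))[:,0]
    s=least_squares(lambda c:np.hypot(*(h-c).T)-r,h.mean(0),loss="soft_l1",f_scale=.002)
    return s.x,np.abs(s.fun).mean()
E
python3 - <<'E'
from h import *
T={n:dict(np.load(n+"0.npz")) for n in("top","side")}
box={"top":{"roll":(335,170,390,225),"stand":(180,165,235,218)},"side":{"roll":(330,240,380,305),"stand":(238,160,285,210)}}
for n,p in T.items():
    W=cloud(p); hsv=cv2.cvtColor(p["img"],cv2.COLOR_RGB2HSV)
    for k,(a,b,c,d) in box[n].items():
        w=W[b:d,a:c].reshape(-1,3); q=hsv[b:d,a:c].reshape(-1,3)
        v,u=[m.ravel() for m in np.mgrid[b:d,a:c]]
        print(n,k,"zmax",w[:,2].max().round(3))
        if k=="roll":
            m=(w[:,2]>.119)&(w[:,2]<.135); print(" collar",m.sum(),w[m].mean(0).round(4),circ(w[m],.019))
            m=(w[:,2]>.088)&(w[:,2]<.103); print(" flange",m.sum(),circ(w[m],.043))
        else:
            m=(w[:,2]>.014)&(w[:,2]<.027); print(" base",m.sum(),circ(w[m],.066))
            m=(w[:,2]>.027)&(w[:,2]<.034); print(" disc",m.sum(),circ(w[m],.05))
            m=(w[:,2]>.05); print(" tall",w[m][np.argsort(-w[m][:,2])][:40:3].round(3).tolist())
            r=(q[:,1]>150)&((q[:,0]<6)|(q[:,0]>174))&(q[:,2]>120)
            for uu,vv in zip(u[r],v[r]): print(" red",uu,vv,ray(p,uu,vv,.038)[:2].round(4))
    for X in [(.45,-.2),(.5,.2)]: pass
E
```

```text
top roll zmax 1.585
 collar 79 [ 0.5441 -0.3085  0.1252] (array([ 0.54463303, -0.30929135]), np.float64(0.0007311907210903531))
 flange 421 (array([ 0.54528472, -0.30993256]), np.float64(0.0006243160923830081))
top stand zmax 1.585
 base 634 (array([0.55024324, 0.20091494]), np.float64(0.0007220259515809014))
 disc 419 (array([0.54759731, 0.20532206]), np.float64(0.008203730342727996))
 tall [[0.346, -0.007, 1.585], [0.346, -0.007, 1.585], [0.346, -0.007, 1.585], [0.346, -0.007, 1.585], [0.554, 0.201, 0.132], [0.554, 0.204, 0.128], [0.548, 0.198, 0.126], [0.555, 0.199, 0.125], [0.549, 0.208, 0.12], [0.546, 0.193, 0.118], [0.559, 0.2, 0.116], [0.543, 0.202, 0.115], [0.547, 0.209, 0.112], [0.554, 0.194, 0.109]]
 red 213 184 [0.5747 0.1777]
 red 214 184 [0.5747 0.1744]
 red 212 185 [0.5712 0.1809]
 red 213 185 [0.5713 0.1776]
 red 214 185 [0.5714 0.1742]
 red 215 185 [0.5715 0.1709]
 red 212 186 [0.5678 0.1808]
 red 213 186 [0.5679 0.1774]
 red 214 186 [0.568  0.1741]
 red 215 186 [0.5681 0.1708]
 red 212 187 [0.5645 0.1806]
 red 213 187 [0.5646 0.1773]
 red 214 187 [0.5646 0.174 ]
 red
[... 886 characters left out ...]
554, 0.192, 0.121], [0.551, 0.188, 0.117], [0.551, 0.193, 0.114], [0.549, 0.204, 0.114], [0.544, 0.201, 0.112], [0.598, 0.219, 0.111], [0.598, 0.225, 0.108], [0.542, 0.198, 0.107]]
 red 252 186 [0.5306 0.2288]
 red 253 186 [0.5335 0.227 ]
 red 254 186 [0.5364 0.2251]
 red 252 187 [0.5276 0.2229]
 red 253 187 [0.5304 0.2211]
 red 254 187 [0.5333 0.2192]
 red 252 188 [0.5245 0.2171]
 red 253 188 [0.5274 0.2152]
 red 254 188 [0.5303 0.2134]
 red 268 189 [0.567 0.182]
 red 269 189 [0.5699 0.1802]
 red 270 189 [0.5727 0.1783]
 red 268 190 [0.5639 0.1763]
 red 269 190 [0.5667 0.1745]
 red 270 190 [0.5696 0.1727]
 red 268 191 [0.5608 0.1707]
 red 269 191 [0.5636 0.1689]
 red 270 191 [0.5664 0.1671]
```

```bash
python3 - <<'E'
from h import *
p=dict(np.load("side0.npz")); C=-p["t"]@p["R"]; print("cam",C.round(3))
c=np.array([.5440,-.3105]); view=np.degrees(np.arctan2(*(C[:2]-c)[::-1])); print("facing",view)
lab=p["img"].astype(int)
for phi in range(int(view)-70,int(view)+71,5):
    f=np.radians(phi); s=[]
    for z in (.003,.006):
        u,v=proj(p,[c[0]+.042*np.cos(f),c[1]+.042*np.sin(f),z]); s.append(lab[int(round(v)),int(round(u))])
    print(phi,[(x[2]-x[0]) for x in s])
b=p["img"][255:305,325:385,::-1]; cv2.imwrite("pics/feet.png",cv2.resize(b,(720,600),interpolation=cv2.INTER_CUBIC))
E
```

```text
cam [-0.008 -0.915  0.789]
facing -132.376814130977
-202 [np.int64(-53), np.int64(-53)]
-197 [np.int64(8), np.int64(8)]
-192 [np.int64(-54), np.int64(-54)]
-187 [np.int64(-54), np.int64(-54)]
-182 [np.int64(-52), np.int64(4)]
-177 [np.int64(-56), np.int64(-17)]
-172 [np.int64(-61), np.int64(-36)]
-167 [np.int64(-47), np.int64(-35)]
-162 [np.int64(-51), np.int64(2)]
-157 [np.int64(1), np.int64(46)]
-152 [np.int64(1), np.int64(46)]
-147 [np.int64(40), np.int64(61)]
-142 [np.int64(-31), np.int64(26)]
-137 [np.int64(-63), np.int64(-29)]
-132 [np.int64(-57), np.int64(-17)]
-127 [np.int64(38), np.int64(38)]
-122 [np.int64(59), np.int64(59)]
-117 [np.int64(32), np.int64(32)]
-112 [np.int64(3), np.int64(57)]
-107 [np.int64(-32), np.int64(-35)]
-102 [np.int64(-57), np.int64(-62)]
-97 [np.int64(-62), np.int64(-31)]
-92 [np.int64(-59), np.int64(-50)]
-87 [np.int64(-64), np.int64(-15)]
-82 [np.int64(-58), np.int64(-32)]
-77 [np.int64(-32), np.int64(5)]
-72 [np.int64(5), np.int64(63)]
-67 [np.int64(28), np.int64(59)]
-62 [np.int64(17), np.int64(17)]
```

View pics/feet.png

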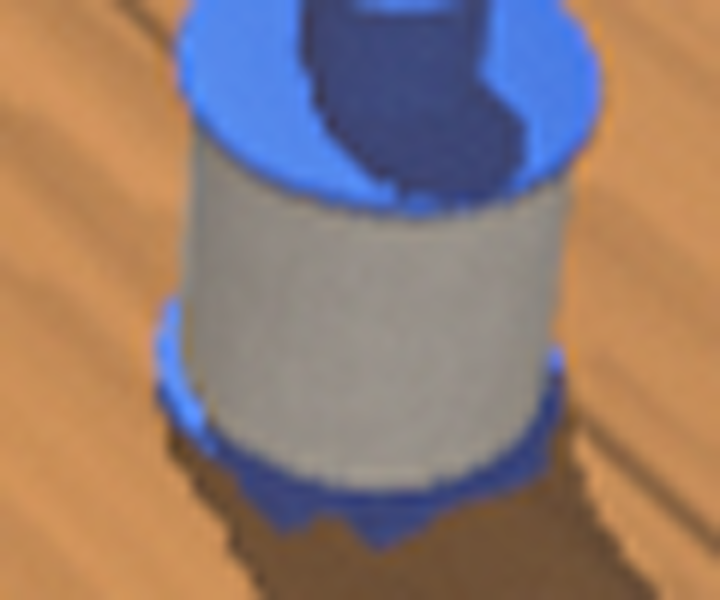

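Alignment before moving, mod 90°:
- **Roll:** a slot shows in the feet at about (352,298) in the side image, between the two foot corners. Its yaw is about 43°.
- **Lugs:** at about 35.5°.

So the roll needs about -7.5° of turn at the stand. First I move over the roll.

Request:
step_arm(plan=[{"dx": -0.344, "dy": -0.356, "claw": 0}, {"dx": -0.344, "dy": -0.356, "claw": 0}, {"dx": -0.344, "dy": -0.356, "claw": 0}, {"dx": -0.344, "dy": -0.356, "claw": 0}, {"dx": -0.344, "dy": -0.356, "claw": 0}, {"dx": -0.344, "dy": -0.356, "claw": 0}, {"dx": -0.344, "dy": -0.356, "claw": 0}, {"dx": -0.344, "dy": -0.356, "claw": 0}, {"dx": -0.344, "dy": -0.356, "claw": 0}, {"dx": -0.344, "dy": -0.356, "claw": 0}])

```text
$.plan[0]: bad value
```

Request:
step_arm(plan=[{"dx": -0.344, "dy": -0.356, "claw": 0}, {"dx": -0.344, "dy": -0.356, "claw": 0}, {"dx": -0.344, "dy": -0.356, "claw": 0}, {"dx": -0.344, "dy": -0.356, "claw": 0}, {"dx": -0.344, "dy": -0.356, "claw": 0}, {"dx": -0.344, "dy": -0.356, "claw": 0}, {"dx": -0.344, "dy": -0.356, "claw": 0}, {"claw": 0}, {"claw": 0}])

```text
$.plan[0]: bad value
```

```bash
cat > go.py <<'E'
import sys,numpy as np
from station import telemetry
from scipy.spatial.transform import Rotation as Ro
o=telemetry.get_obs(); R=Ro.from_euler("xyz",o["eef_rot"]).as_matrix()
print("t",o["time_s"],"pos",np.round(o["ee_pos"],4),"rot",np.round(o["eef_rot"],4),"F",np.round(o["force"],1),"M",np.round(o["moment"],2),"w",o["grip_width"].round(4),"q6",o["qpos"][5].round(2))
if len(sys.argv)>3: print("tool d/0.1:",((np.array(list(map(float,sys.argv[1:4])))-o["ee_pos"])@R/.1).round(3))
E
python3 go.py .5445 -.3105 .121
```

```text
Traceback (most recent call last):
  File "go.py", line 5, in <module>
    print("t",o["time_s"],"pos",np.round(o["ee_pos"],4),"rot",np.round(o["eef_rot"],4),"F",np.round(o["force"],1),"M",np.round(o["moment"],2),"w",o["grip_width"].round(4),"q6",o["qpos"][5].round(2))
                                                                                                                                                  ^^^^^^^^^^^^^^^^^^^^^
AttributeError: 'float' object has no attribute 'round'
```

Request:
step_arm(plan=[{"dx": -0.344, "dy": -0.356, "dz": 0, "rx": 0, "ry": 0, "rz": 0, "claw": 0}, {"dx": -0.344, "dy": -0.356, "dz": 0, "rx": 0, "ry": 0, "rz": 0, "claw": 0}, {"dx": -0.344, "dy": -0.356, "dz": 0, "rx": 0, "ry": 0, "rz": 0, "claw": 0}, {"dx": -0.344, "dy": -0.356, "dz": 0, "rx": 0, "ry": 0, "rz": 0, "claw": 0}, {"dx": -0.344, "dy": -0.356, "dz": 0, "rx": 0, "ry": 0, "rz": 0, "claw": 0}, {"dx": -0.344, "dy": -0.356, "dz": 0, "rx": 0, "ry": 0, "rz": 0, "claw": 0}, {"dx": -0.344, "dy": -0.356, "dz": 0, "rx": 0, "ry": 0, "rz": 0, "claw": 0}, {"dx": -0.344, "dy": -0.356, "dz": 0, "rx": 0, "ry": 0, "rz": 0, "claw": 0}, {"dx": -0.344, "dy": -0.356, "dz": 0, "rx": 0, "ry": 0, "rz": 0, "claw": 0}, {"dx": -0.344, "dy": -0.356, "dz": 0, "rx": 0, "ry": 0, "rz": 0, "claw": 0}])

```text
time_s: 1.6
ee_pos: [0.3913, 0.0537, 0.2228]
eef_rot: [3.141, 0.001, 2.77]
force: [1.1, -0.2, 0.4]
grip_width: 0.0938
grip_force: 0.0
```

```bash
sed -i 's/o\["grip_width"\].round(4)/round(o["grip_width"],4)/; s/o\["qpos"\]\[5\].round(2)/round(o["qpos"][5],2)/' go.py; python3 go.py .5445 -.3105 .19
```

```text
t 1.6 pos [0.3913 0.0537 0.2228] rot [3.1411e+00 1.0000e-03 2.7698e+00] F [ 1.1 -0.2  0.4] M [0.03 0.02 0.04] w 0.0938 q6 -1.16
tool d/0.1: [-2.75  -2.837  0.33 ]
```

Request:
step_arm(plan=[{"dx": -0.344, "dy": -0.355, "dz": 0, "rx": 0, "ry": 0, "rz": 0, "claw": 0}, {"dx": -0.344, "dy": -0.355, "dz": 0, "rx": 0, "ry": 0, "rz": 0, "claw": 0}, {"dx": -0.344, "dy": -0.355, "dz": 0, "rx": 0, "ry": 0, "rz": 0, "claw": 0}, {"dx": -0.344, "dy": -0.355, "dz": 0, "rx": 0, "ry": 0, "rz": 0, "claw": 0}, {"dx": -0.344, "dy": -0.355, "dz": 0.08, "rx": 0, "ry": 0, "rz": 0, "claw": 0}, {"dx": -0.344, "dy": -0.355, "dz": 0.08, "rx": 0, "ry": 0, "rz": 0, "claw": 0}, {"dx": -0.344, "dy": -0.355, "dz": 0.08, "rx": 0, "ry": 0, "rz": 0, "claw": 0}, {"dx": -0.25, "dy": -0.25, "dz": 0.08, "rx": 0, "ry": 0, "rz": 0, "claw": 0}, {"dx": 0, "dy": 0, "dz": 0, "rx": 0, "ry": 0, "rz": 0, "claw": 0}])

```text
time_s: 2.5
ee_pos: [0.5391, -0.2985, 0.1881]
eef_rot: [3.141, -0.003, 2.767]
force: [0.2, -0.3, 0.5]
grip_width: 0.0941
grip_force: 0.0
```

```bash
python3 go.py .5445 -.3105 .121
```

```text
t 2.5 pos [ 0.5391 -0.2985  0.1881] rot [ 3.1414e+00 -2.6000e-03  2.7668e+00] F [ 0.2 -0.3  0.5] M [-0.04  0.02  0.01] w 0.0941 q6 -1.76
tool d/0.1: [-0.096 -0.092  0.67 ]
```

Request:
step_arm(plan=[{"dx": -0.09, "dy": -0.09, "dz": 0.2, "rx": 0, "ry": 0, "rz": 0, "claw": 0}, {"dx": 0, "dy": 0, "dz": 0.2, "rx": 0, "ry": 0, "rz": 0, "claw": 0}, {"dx": 0, "dy": 0, "dz": 0, "rx": 0, "ry": 0, "rz": 0, "claw": 0.2}, {"dx": 0, "dy": 0, "dz": 0, "rx": 0, "ry": 0, "rz": 0, "claw": 0.2}])

```text
time_s: 2.9
ee_pos: [0.5444, -0.3066, 0.1512]
eef_rot: [3.142, 0.0, 2.77]
force: [-0.0, 0.7, 0.3]
grip_width: 0.0816
grip_force: 0.0
```

```bash
python3 go.py .5445 -.3105 .121
```

```text
t 2.9 pos [ 0.5444 -0.3066  0.1512] rot [3.1416e+00 1.0000e-04 2.7702e+00] F [-0.   0.7  0.3] M [-0.01 -0.   -0.  ] w 0.0816 q6 -1.77
tool d/0.1: [-0.015 -0.036  0.302]
```

Request:
step_arm(plan=[{"dx": -0.015, "dy": -0.036, "dz": 0.15, "rx": 0, "ry": 0, "rz": 0, "claw": 0.3}, {"dx": 0, "dy": 0, "dz": 0.15, "rx": 0, "ry": 0, "rz": 0, "claw": 0.4}, {"dx": 0, "dy": 0, "dz": 0, "rx": 0, "ry": 0, "rz": 0, "claw": 0.5}, {"dx": 0, "dy": 0, "dz": 0, "rx": 0, "ry": 0, "rz": 0, "claw": 0.6}, {"dx": 0, "dy": 0, "dz": 0, "rx": 0, "ry": 0, "rz": 0, "claw": 0.7}, {"dx": 0, "dy": 0, "dz": 0, "rx": 0, "ry": 0, "rz": 0, "claw": 0.9}, {"dx": 0, "dy": 0, "dz": 0, "rx": 0, "ry": 0, "rz": 0, "claw": 0.9}, {"dx": 0, "dy": 0, "dz": 0, "rx": 0, "ry": 0, "rz": 0, "claw": 0.9}], grip_force=40)

```text
time_s: 3.7
ee_pos: [0.5446, -0.3109, 0.121]
eef_rot: [3.142, 0.001, 2.77]
force: [0.6, 1.0, 2.5]
grip_width: 0.0375
grip_force: 40.0
```

```bash
python3 go.py .5505 .201 .281
```

```text
t 3.7 pos [ 0.5446 -0.3109  0.121 ] rot [3.1416e+00 9.0000e-04 2.7699e+00] F [0.6 1.  2.5] M [ 0.23 -0.14  0.01] w 0.0375 q6 -1.78
tool d/0.1: [ 1.803  4.791 -1.602]
```

Request:
step_arm(plan=[{"dx": 0, "dy": 0, "dz": -0.1, "rx": 0, "ry": 0, "rz": 0, "claw": 0.9}, {"dx": 0, "dy": 0, "dz": -0.3, "rx": 0, "ry": 0, "rz": 0, "claw": 0.9}, {"dx": 0, "dy": 0, "dz": -0.3, "rx": 0, "ry": 0, "rz": 0, "claw": 0.9}, {"dx": 0, "dy": 0, "dz": -0.3, "rx": 0, "ry": 0, "rz": 0, "claw": 0.9}, {"dx": 0.05, "dy": 0.13, "dz": -0.3, "rx": 0, "ry": 0, "rz": 0, "claw": 0.9}, {"dx": 0.08, "dy": 0.23, "dz": -0.2, "rx": 0, "ry": 0, "rz": 0, "claw": 0.9}, {"dx": 0.11, "dy": 0.3, "dz": -0.1, "rx": 0, "ry": 0, "rz": 0.02, "claw": 0.9}, {"dx": 0.13, "dy": 0.34, "dz": 0, "rx": 0, "ry": 0, "rz": 0.02, "claw": 0.9}, {"dx": 0.13, "dy": 0.34, "dz": 0, "rx": 0, "ry": 0, "rz": 0.02, "claw": 0.9}, {"dx": 0.13, "dy": 0.34, "dz": 0, "rx": 0, "ry": 0, "rz": 0.023, "claw": 0.9}])

```text
time_s: 4.7
ee_pos: [0.5531, -0.1306, 0.281]
eef_rot: [-3.141, -0.0, 2.638]
force: [0.5, -0.1, -3.3]
grip_width: 0.0381
grip_force: 40.0
```

```bash
python3 go.py .5505 .201 .281
```

```text
t 4.7 pos [ 0.5531 -0.1306  0.281 ] rot [-3.1414e+00 -1.0000e-04  2.6377e+00] F [ 0.5 -0.1 -3.3] M [-0.06 -0.09  0.02] w 0.0381 q6 -1.36
tool d/0.1: [ 1.624e+00  2.891e+00 -1.000e-03]
```

Request:
step_arm(plan=[{"dx": 0.17, "dy": 0.31, "dz": 0, "rx": 0, "ry": 0, "rz": 0, "claw": 0.9}, {"dx": 0.17, "dy": 0.31, "dz": 0, "rx": 0, "ry": 0, "rz": 0, "claw": 0.9}, {"dx": 0.17, "dy": 0.31, "dz": 0, "rx": 0, "ry": 0, "rz": 0, "claw": 0.9}, {"dx": 0.17, "dy": 0.31, "dz": 0, "rx": 0, "ry": 0, "rz": 0, "claw": 0.9}, {"dx": 0.17, "dy": 0.31, "dz": 0, "rx": 0, "ry": 0, "rz": 0, "claw": 0.9}, {"dx": 0.17, "dy": 0.31, "dz": 0, "rx": 0, "ry": 0, "rz": 0, "claw": 0.9}, {"dx": 0.17, "dy": 0.3, "dz": 0, "rx": 0, "ry": 0, "rz": 0, "claw": 0.9}, {"dx": 0.14, "dy": 0.25, "dz": 0, "rx": 0, "ry": 0, "rz": 0, "claw": 0.9}, {"dx": 0.08, "dy": 0.13, "dz": 0, "rx": 0, "ry": 0, "rz": 0, "claw": 0.9}, {"dx": 0, "dy": 0, "dz": 0, "rx": 0, "ry": 0, "rz": 0, "claw": 0.9}])

```text
time_s: 5.7
ee_pos: [0.5519, 0.1598, 0.2806]
eef_rot: [-3.141, -0.0, 2.641]
force: [0.3, -0.8, -3.1]
grip_width: 0.0379
grip_force: 40.0
```

```bash
python3 go.py .5505 .201 .281
```

```text
t 5.7 pos [0.5519 0.1598 0.2806] rot [-3.1414e+00 -2.0000e-04  2.6413e+00] F [ 0.3 -0.8 -3.1] M [-0.06  0.03 -0.02] w 0.0379 q6 -0.85
tool d/0.1: [ 0.21   0.354 -0.004]
```

Request:
step_arm(plan=[{"dx": 0.12, "dy": 0.2, "dz": 0, "rx": 0, "ry": 0, "rz": 0, "claw": 0.9}, {"dx": 0.09, "dy": 0.15, "dz": 0, "rx": 0, "ry": 0, "rz": 0, "claw": 0.9}, {"dx": 0, "dy": 0, "dz": 0, "rx": 0, "ry": 0, "rz": 0, "claw": 0.9}, {"dx": 0, "dy": 0, "dz": 0, "rx": 0, "ry": 0, "rz": 0, "claw": 0.9}])

```text
time_s: 6.1
ee_pos: [0.5507, 0.199, 0.2804]
eef_rot: [-3.141, 0.0, 2.64]
force: [-0.2, -0.0, -2.8]
grip_width: 0.0378
grip_force: 40.0
```

```bash
python3 go.py .5505 .2003 .254; python3 - <<'E'
from h import *
from station import viewer
ims=[]
for n in("side","top"):
    p=viewer.camera(n); np.savez(n+"1.npz",**p)
    W=cloud(p); m0=(abs(W[...,0]-.55)<.08)&(abs(W[...,1]-.2)<.08)
    for lo,hi,r,k in((.25,.262,.043,"flange"),(.16,.172,.043,"lowflange"),(.18,.245,.039,"paper"),(.015,.026,.066,"base")):
        w=W[m0&(W[...,2]>lo)&(W[...,2]<hi)]
        if len(w)<30: print(n,k,len(w));continue
        s=least_squares(lambda c:np.hypot(*(w[:,:2]-c).T)-r,[.55,.2],loss="soft_l1",f_scale=.002)
        print(n,k,len(w),"hull",circ(w,r),"surf",s.x.round(4))
    u,v=proj(p,(.55,.2,.15)).astype(int); u=max(u,60);c=p["img"][max(v-60,0):v+60,u-60:u+60,::-1]
    ims.append(cv2.resize(c,(400,400),interpolation=cv2.INTER_CUBIC))
cv2.imwrite("pics/over.png",np.hstack(ims))
E
```

```text
t 6.1 pos [0.5507 0.199  0.2804] rot [-3.1412  0.      2.6396] F [-0.2 -0.  -2.8] M [-0.02  0.   -0.03] w 0.0378 q6 -0.78
tool d/0.1: [0.008 0.011 0.264]
side flange 200 hull (array([0.55031281, 0.19677883]), np.float64(0.0009120735969375493)) surf [0.556  0.2095]
side lowflange 75 hull (array([0.5493844 , 0.19612462]), np.float64(0.0011973074760433082)) surf [0.5518 0.2016]
side paper 462 hull (array([0.54846073, 0.19379188]), np.float64(0.0004262552325539295)) surf [0.5509 0.1983]
side base 309 hull (array([0.5489758 , 0.19794189]), np.float64(0.0013345828885736963)) surf [0.554  0.2085]
top flange 26
top lowflange 0
top paper 0
top base 121 hull (array([0.55076548, 0.20238214]), np.float64(0.0013108936485074617)) surf [0.5517 0.2101]
```

View pics/over.png

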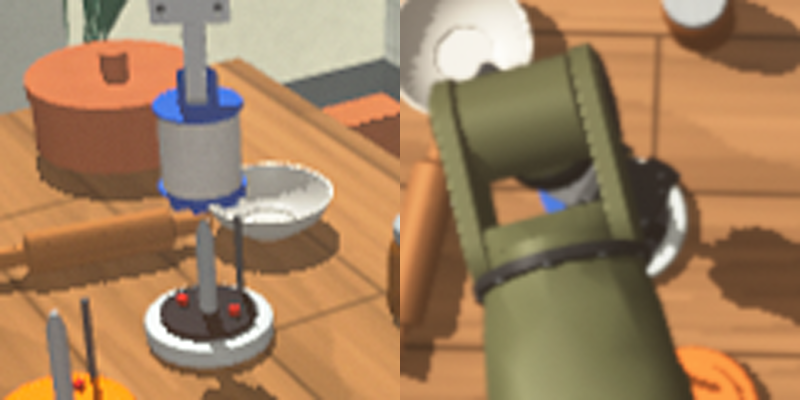

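The side view shows the roll hanging over the aluminium stand, spindle tip at about (207,225) in the crop, with the roll maybe slightly to its left. I'll check the sideways offset by silhouette.

```bash
python3 - <<'E'
from h import *
p=dict(np.load("side1.npz")); W=cloud(p); C=-p["t"]@p["R"]
tcp=np.array([.5507,.199])
def mids(lo,hi,r,r2):
    m=(np.hypot(W[...,0]-.5505,W[...,1]-.2)<r2)&(W[...,2]>lo)&(W[...,2]<hi); out=[]
    for v in range(420):
        u=np.where(m[v])[0]
        if len(u)<3: continue
        out.append((v,u.min(),u.max(),(u.min()+u.max())/2, W[v,u,2].mean()))
    return np.array(out)
for k,a in (("spindle",(.045,.108,.009,.018)),("paper",(.175,.247,.039,.05))):
    o=mids(*a)
    # axis point whose projection is at mid column: compare with nominal axis at tcp
    res=[]
    for v,u0,u1,um,z in o:
        un=proj(p,(tcp[0],tcp[1],z))[0]; zc=(p["R"]@np.array([tcp[0],tcp[1],z])+p["t"])[2]
        res.append((um-un)*zc/p["fx"])
    print(k,len(o),"width",np.median(o[:,2]-o[:,1]+1)*zc/p["fx"],"lateral offset from tcp axis mm",np.round(1e3*np.median(res),2),np.round(1e3*np.std(res),2))
# spindle tip depth: highest spindle points
m=(np.hypot(W[...,0]-.5505,W[...,1]-.2)<.02)&(W[...,2]>.06)&(W[...,2]<.11); w=W[m]
P=dict(np.load("side0.npz"));W0=cloud(P)
g=(C[:2]-tcp)/np.linalg.norm(C[:2]-tcp)   # toward the camera
for k,w,r in (("spindle",w,.009),("paper",W[(np.hypot(W[...,0]-.5505,W[...,1]-.2)<.05)&(W[...,2]>.175)&(W[...,2]<.247)],.039)):
    d=(w[:,:2]-tcp); print(k,"near-surface depth residual mm",1e3*(np.percentile(d@g,90)-r))
print("right vec",p["R"][0,:2]/np.linalg.norm(p["R"][0,:2]),"toward cam",g)
E
```

```text
spindle 17 width 0.020206459230256404 lateral offset from tcp axis mm -0.24 0.59
paper 24 width 0.07689083012152147 lateral offset from tcp axis mm 0.88 2.35
spindle near-surface depth residual mm 0.226484275066538
paper near-surface depth residual mm 0.978834890566098
right vec [ 0.86132232 -0.50805891] toward cam [-0.44811843 -0.8939742 ]
```

Request:
step_arm(plan=[{"dx": 0.009, "dy": 0.009, "dz": 0.1, "rx": 0, "ry": 0, "rz": 0, "claw": 0.9}, {"dx": 0, "dy": 0, "dz": 0.1, "rx": 0, "ry": 0, "rz": 0, "claw": 0.9}, {"dx": 0, "dy": 0, "dz": 0.06, "rx": 0, "ry": 0, "rz": 0, "claw": 0.9}, {"dx": 0, "dy": 0, "dz": 0.06, "rx": 0, "ry": 0, "rz": 0, "claw": 0.9}, {"dx": 0, "dy": 0, "dz": 0.06, "rx": 0, "ry": 0, "rz": 0, "claw": 0.9}, {"dx": 0, "dy": 0, "dz": 0, "rx": 0, "ry": 0, "rz": 0, "claw": 0.9}])

```text
time_s: 6.8
ee_pos: [0.5501, 0.2006, 0.2415]
eef_rot: [-3.141, -0.001, 2.639]
force: [-0.3, 0.8, -2.6]
grip_width: 0.0376
grip_force: 40.0
```

```bash
python3 go.py .5503 .2002 .22
```

```text
t 6.8 pos [0.5501 0.2006 0.2415] rot [-3.1406e+00 -9.0000e-04  2.6394e+00] F [-0.3  0.8 -2.6] M [ 0.01 -0.03 -0.01] w 0.0376 q6 -0.78
tool d/0.1: [-0.004 -0.002  0.215]
```

Tip is in the bore with no contact forces. Continuing down slowly.

Request:
step_arm(plan=[{"dx": 0, "dy": 0, "dz": 0.04, "rx": 0, "ry": 0, "rz": 0, "claw": 0.9}, {"dx": 0, "dy": 0, "dz": 0.04, "rx": 0, "ry": 0, "rz": 0, "claw": 0.9}, {"dx": 0, "dy": 0, "dz": 0.04, "rx": 0, "ry": 0, "rz": 0, "claw": 0.9}, {"dx": 0, "dy": 0, "dz": 0, "rx": 0, "ry": 0, "rz": 0, "claw": 0.9}])

```text
time_s: 7.2
ee_pos: [0.5501, 0.2006, 0.2298]
eef_rot: [-3.141, -0.001, 2.639]
force: [-0.7, -0.3, -2.8]
grip_width: 0.0379
grip_force: 40.0
```

```bash
python3 go.py .5503 .2002 .165
```

```text
t 7.2 pos [0.5501 0.2006 0.2298] rot [-3.1409e+00 -6.0000e-04  2.6394e+00] F [-0.7 -0.3 -2.8] M [0.   0.01 0.  ] w 0.0379 q6 -0.78
tool d/0.1: [-0.004 -0.002  0.648]
```

Request:
step_arm(plan=[{"dx": 0, "dy": 0, "dz": 0.08, "rx": 0, "ry": 0, "rz": 0, "claw": 0.9}, {"dx": 0, "dy": 0, "dz": 0.08, "rx": 0, "ry": 0, "rz": 0, "claw": 0.9}, {"dx": 0, "dy": 0, "dz": 0.08, "rx": 0, "ry": 0, "rz": 0, "claw": 0.9}, {"dx": 0, "dy": 0, "dz": 0.08, "rx": 0, "ry": 0, "rz": 0, "claw": 0.9}, {"dx": 0, "dy": 0, "dz": 0.08, "rx": 0, "ry": 0, "rz": 0, "claw": 0.9}, {"dx": 0, "dy": 0, "dz": 0.08, "rx": 0, "ry": 0, "rz": 0, "claw": 0.9}, {"dx": 0, "dy": 0, "dz": 0.08, "rx": 0, "ry": 0, "rz": 0, "claw": 0.9}, {"dx": 0, "dy": 0, "dz": 0.07, "rx": 0, "ry": 0, "rz": 0, "claw": 0.9}, {"dx": 0, "dy": 0, "dz": 0, "rx": 0, "ry": 0, "rz": 0, "claw": 0.9}])

```text
time_s: 8.1
ee_pos: [0.55, 0.2006, 0.1663]
eef_rot: [-3.14, -0.001, 2.639]
force: [0.3, -0.6, -3.7]
grip_width: 0.0378
grip_force: 40.0
```

```bash
python3 go.py .5503 .2002 .151
```

```text
t 8.1 pos [0.55   0.2006 0.1663] rot [-3.1404e+00 -1.1000e-03  2.6394e+00] F [ 0.3 -0.6 -3.7] M [0.02 0.03 0.03] w 0.0378 q6 -0.78
tool d/0.1: [-0.005 -0.001  0.153]
```

Request:
step_arm(plan=[{"dx": 0, "dy": 0, "dz": 0.03, "rx": 0, "ry": 0, "rz": 0, "claw": 0.9}, {"dx": 0, "dy": 0, "dz": 0.03, "rx": 0, "ry": 0, "rz": 0, "claw": 0.9}, {"dx": 0, "dy": 0, "dz": 0.02, "rx": 0, "ry": 0, "rz": 0, "claw": 0.9}, {"dx": 0, "dy": 0, "dz": 0.015, "rx": 0, "ry": 0, "rz": 0, "claw": 0.9}, {"dx": 0, "dy": 0, "dz": 0, "rx": 0, "ry": 0, "rz": 0, "claw": 0.9}])

```text
time_s: 8.6
ee_pos: [0.5506, 0.2008, 0.1588]
eef_rot: [3.141, 0.001, 2.64]
force: [-1.1, 0.5, 3.6]
grip_width: 0.0378
grip_force: 40.0
```

```bash
python3 go.py .5503 .2002 .151
```

```text
t 8.6 pos [0.5506 0.2008 0.1588] rot [3.1407e+00 1.0000e-03 2.6395e+00] F [-1.1  0.5  3.6] M [-0.1   0.36 -0.03] w 0.0378 q6 -0.78
tool d/0.1: [-0.    -0.007  0.078]
```

Resting on the lugs (about 6.5 N of contact, TCP 8 mm above home). Now feeling by turning.

Request:
step_arm(plan=[{"dx": 0, "dy": 0, "dz": 0, "rx": 0, "ry": 0, "rz": 0.022, "claw": 0.9}, {"dx": 0, "dy": 0, "dz": 0, "rx": 0, "ry": 0, "rz": 0.022, "claw": 0.9}, {"dx": 0, "dy": 0, "dz": 0, "rx": 0, "ry": 0, "rz": 0.022, "claw": 0.9}, {"dx": 0, "dy": 0, "dz": 0, "rx": 0, "ry": 0, "rz": 0, "claw": 0.9}])

```text
time_s: 9.0
ee_pos: [0.5507, 0.2008, 0.1588]
eef_rot: [3.14, 0.001, 2.535]
force: [0.2, -0.1, 5.5]
grip_width: 0.0376
grip_force: 40.0
```

```bash
python3 go.py .5503 .2002 .151
```

```text
t 9.0 pos [0.5507 0.2008 0.1588] rot [3.1403e+00 1.2000e-03 2.5352e+00] F [ 0.2 -0.1  5.5] M [-0.07  0.03 -0.  ] w 0.0376 q6 -0.68
tool d/0.1: [ 0.001 -0.007  0.078]
```

Not there yet; go on the same way to about 14°.

Request:
step_arm(plan=[{"dx": 0, "dy": 0, "dz": 0, "rx": 0, "ry": 0, "rz": 0.022, "claw": 0.9}, {"dx": 0, "dy": 0, "dz": 0, "rx": 0, "ry": 0, "rz": 0.022, "claw": 0.9}, {"dx": 0, "dy": 0, "dz": 0, "rx": 0, "ry": 0, "rz": 0.022, "claw": 0.9}, {"dx": 0, "dy": 0, "dz": 0, "rx": 0, "ry": 0, "rz": 0.022, "claw": 0.9}, {"dx": 0, "dy": 0, "dz": 0, "rx": 0, "ry": 0, "rz": 0, "claw": 0.9}])

```text
time_s: 9.5
ee_pos: [0.5508, 0.2008, 0.1588]
eef_rot: [3.14, 0.001, 2.398]
force: [-1.2, 0.2, 4.6]
grip_width: 0.0382
grip_force: 40.0
```

```bash
python3 go.py .5503 .2002 .151
```

```text
t 9.5 pos [0.5508 0.2008 0.1588] rot [3.1401e+00 1.0000e-03 2.3975e+00] F [-1.2  0.2  4.6] M [-0.06  0.04  0.04] w 0.0382 q6 -0.54
tool d/0.1: [-0.001 -0.008  0.078]
```

Request:
step_arm(plan=[{"dx": 0, "dy": 0, "dz": 0, "rx": 0, "ry": 0, "rz": -0.05, "claw": 0.9}, {"dx": 0, "dy": 0, "dz": 0, "rx": 0, "ry": 0, "rz": -0.05, "claw": 0.9}, {"dx": 0, "dy": 0, "dz": 0, "rx": 0, "ry": 0, "rz": -0.05, "claw": 0.9}, {"dx": 0, "dy": 0, "dz": 0, "rx": 0, "ry": 0, "rz": -0.022, "claw": 0.9}, {"dx": 0, "dy": 0, "dz": 0, "rx": 0, "ry": 0, "rz": -0.022, "claw": 0.9}, {"dx": 0, "dy": 0, "dz": 0, "rx": 0, "ry": 0, "rz": -0.022, "claw": 0.9}, {"dx": 0, "dy": 0, "dz": 0, "rx": 0, "ry": 0, "rz": 0, "claw": 0.9}])

```text
time_s: 10.2
ee_pos: [0.5508, 0.2008, 0.1588]
eef_rot: [3.14, 0.001, 2.739]
force: [0.6, -0.2, 6.1]
grip_width: 0.0376
grip_force: 40.0
```

```bash
python3 go.py .5503 .2002 .151
```

```text
t 10.2 pos [0.5508 0.2008 0.1588] rot [3.1404e+00 1.4000e-03 2.7391e+00] F [ 0.6 -0.2  6.1] M [-0.05 -0.02 -0.03] w 0.0376 q6 -0.88
tool d/0.1: [ 0.002 -0.008  0.078]
```

Request:
step_arm(plan=[{"dx": 0, "dy": 0, "dz": 0, "rx": 0, "ry": 0, "rz": -0.022, "claw": 0.9}, {"dx": 0, "dy": 0, "dz": 0, "rx": 0, "ry": 0, "rz": -0.022, "claw": 0.9}, {"dx": 0, "dy": 0, "dz": 0, "rx": 0, "ry": 0, "rz": -0.022, "claw": 0.9}, {"dx": 0, "dy": 0, "dz": 0, "rx": 0, "ry": 0, "rz": 0, "claw": 0.9}])

```text
time_s: 10.6
ee_pos: [0.5508, 0.2008, 0.1588]
eef_rot: [3.141, 0.001, 2.843]
force: [0.6, -0.2, 5.4]
grip_width: 0.0377
grip_force: 40.0
```

```bash
python3 go.py .5503 .2002 .151; python3 - <<'E'
from h import *
from station import viewer
p=viewer.camera("side"); c=proj(p,(.55,.2,.06)).astype(int); u,v=c
cv2.imwrite("pics/lug.png",cv2.resize(p["img"][v-35:v+35,u-40:u+40,::-1],(800,700))[:600])
E
```

```text
t 10.6 pos [0.5508 0.2008 0.1588] rot [3.1406e+00 1.4000e-03 2.8427e+00] F [ 0.6 -0.2  5.4] M [ 0.02 -0.04 -0.02] w 0.0377 q6 -0.98
tool d/0.1: [ 0.003 -0.007  0.078]
```

View pics/lug.png

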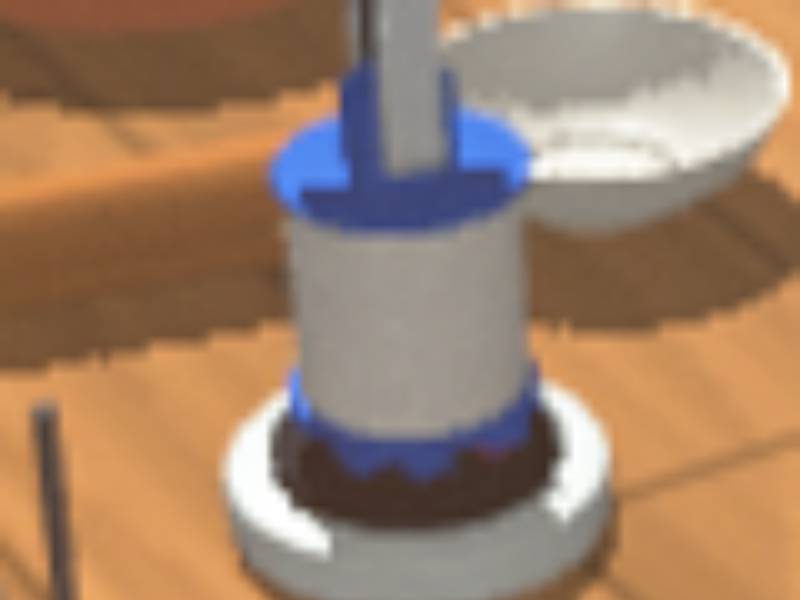

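Clear view: one foot notch at (400,465), feet corners at (360,470) and (420,475), and a hint of red lug at (490,450). I'll sample the foot ring by projection again and compare it with the lug azimuth.

```bash
python3 - <<'E'
from h import *
from station import viewer
p=viewer.camera("side"); np.savez("side2.npz",**p); q0=dict(np.load("side0.npz"))
def prof(p,c,z0):
    C=-p["t"]@p["R"]; f0=np.degrees(np.arctan2(*(C[:2]-c)[::-1]))
    im=p["img"].astype(np.float32); out=[]
    ph=np.arange(-65,66,5)+round(f0)
    for r in (.036,.041):
      for z in (.002,.005):
        uv=np.array([proj(p,[c[0]+r*np.cos(a),c[1]+r*np.sin(a),z0+z]) for a in np.radians(ph)],np.float32)
        s=cv2.remap(im,uv[:,0],uv[:,1],cv2.INTER_LINEAR).reshape(-1,3); out.append(s[:,2]-s[:,0])
    return f0,ph,np.array(out).astype(int)
for p_,c,z in((q0,(.5440,-.3110),0),(p,(.5500,.1995),.038)):
    f,ph,o=prof(p_,np.array(c),z); print("facing",round(f,1))
    for i,a in enumerate(ph): print(a,a%90,o[:,i])
E
```

```text
facing -132.4
-197 73 [112 141 -36  24]
-192 78 [ 69  84 -46  -8]
-187 83 [ 70  80 -49 -24]
-182 88 [ 18  61 -53 -33]
-177 3 [  2  42 -55 -41]
-172 8 [ 11  41 -59 -47]
-167 13 [ 51  59 -47 -34]
-162 18 [ 51  58 -33  14]
-157 23 [53 57 -3 33]
-152 28 [57 59 29 50]
-147 33 [54 59  9 47]
-142 38 [ 11  47 -36   0]
-137 43 [-10  44 -61 -39]
-132 48 [  4  49 -50 -23]
-127 53 [44 57 -5 34]
-122 58 [53 57 33 58]
-117 63 [61 61  7 46]
-112 68 [ 59  62 -26  22]
-107 73 [ 42  65 -45 -19]
-102 78 [  8  47 -57 -56]
-97 83 [ -4  44 -59 -50]
-92 88 [-10  38 -59 -54]
-87 3 [  4  48 -61 -37]
-82 8 [ 25  61 -53 -18]
-77 13 [ 50  60 -40   7]
-72 18 [ 57  60 -18  29]
-67 23 [66 57  5 41]
facing -116.6
-182 88 [  8  39 -19   3]
-177 3 [ -8  30 -25  -5]
-172 8 [  0  21 -27 -22]
-167 13 [ 15  32 -26 -19]
-162 18 [ 29  43 -18  -5]
-157 23 [42 52 -6 13]
-152 28 [53 54 15 35]
-147 33 [57 59 35 52]
-142 38 [46 58 33 58]
-137 43 [30 52 -4 35]
-132 48 [ 14  44 -21  18]
-127 53 [ 15  42 -21   7]
-122 58 [37 54  9 33]
-117 63 [54 62 36 53]
-112 68 [57 63 37 56]
-107 73 [52 60 18 47]
-102 78 [36 49  4 24]
-97 83 [  9  18 -14  -7]
-92 88 [-19   3 -26 -28]
-87 3 [-30   4 -27 -29]
-82 8 [-24  19 -23  -3]
-77 13 [  1  36 -11  23]
-72 18 [31 57 -9 30]
-67 23 [42 66 11 44]
-62 28 [49 62 24 55]
-57 33 [62 61 29 46]
-52 38 [62 61 22 31]
```

The visible notch is the stepped middle of a foot, with corners 30° apart. The true slots lie 45° away, between corners 60° apart, so the slot is now at about 4° mod 90. It needs about +31° more yaw to reach the lugs.

Request:
step_arm(plan=[{"dx": 0, "dy": 0, "dz": 0, "rx": 0, "ry": 0, "rz": -0.05, "claw": 0.9}, {"dx": 0, "dy": 0, "dz": 0, "rx": 0, "ry": 0, "rz": -0.05, "claw": 0.9}, {"dx": 0, "dy": 0, "dz": 0, "rx": 0, "ry": 0, "rz": -0.05, "claw": 0.9}, {"dx": 0, "dy": 0, "dz": 0, "rx": 0, "ry": 0, "rz": -0.05, "claw": 0.9}, {"dx": 0, "dy": 0, "dz": 0, "rx": 0, "ry": 0, "rz": -0.022, "claw": 0.9}, {"dx": 0, "dy": 0, "dz": 0, "rx": 0, "ry": 0, "rz": -0.022, "claw": 0.9}, {"dx": 0, "dy": 0, "dz": 0, "rx": 0, "ry": 0, "rz": -0.022, "claw": 0.9}, {"dx": 0, "dy": 0, "dz": 0, "rx": 0, "ry": 0, "rz": 0, "claw": 0.9}])

```text
time_s: 11.5
ee_pos: [0.5507, 0.2008, 0.1587]
eef_rot: [3.141, 0.002, -3.023]
force: [1.0, -0.6, 5.1]
grip_width: 0.0381
grip_force: 40.0
```

```bash
python3 go.py .5503 .2002 .151
```

```text
t 11.5 pos [0.5507 0.2008 0.1587] rot [ 3.1412e+00  1.6000e-03 -3.0235e+00] F [ 1.  -0.6  5.1] M [ 0.15 -0.15 -0.06] w 0.0381 q6 -1.4
tool d/0.1: [ 0.005 -0.006  0.076]
```

Yaw is +24° since then and z is just starting to change. Continue in small steps.

Request:
step_arm(plan=[{"dx": 0, "dy": 0, "dz": 0, "rx": 0, "ry": 0, "rz": -0.022, "claw": 0.9}, {"dx": 0, "dy": 0, "dz": 0, "rx": 0, "ry": 0, "rz": -0.022, "claw": 0.9}, {"dx": 0, "dy": 0, "dz": 0, "rx": 0, "ry": 0, "rz": 0, "claw": 0.9}])

```text
time_s: 11.8
ee_pos: [0.5507, 0.201, 0.1584]
eef_rot: [3.141, 0.001, -2.956]
force: [0.9, 1.3, 3.7]
grip_width: 0.0376
grip_force: 40.0
```

```bash
python3 go.py .5503 .2002 .151
```

```text
t 11.8 pos [0.5507 0.201  0.1584] rot [ 3.1410e+00  1.4000e-03 -2.9556e+00] F [0.9 1.3 3.7] M [ 0.66 -0.32 -0.05] w 0.0376 q6 -1.47
tool d/0.1: [ 0.005 -0.007  0.074]
```

Request:
step_arm(plan=[{"dx": 0, "dy": 0, "dz": 0, "rx": 0, "ry": 0, "rz": -0.022, "claw": 0.9}, {"dx": 0, "dy": 0, "dz": 0, "rx": 0, "ry": 0, "rz": 0, "claw": 0.9}])

```text
time_s: 12.0
ee_pos: [0.55, 0.2005, 0.1575]
eef_rot: [-3.141, -0.001, -2.922]
force: [0.0, -0.0, -3.1]
grip_width: 0.0379
grip_force: 40.0
```

```bash
python3 go.py .5503 .2002 .151
```

```text
t 12.0 pos [0.55   0.2005 0.1575] rot [-3.1413e+00 -1.3000e-03 -2.9216e+00] F [ 0.  -0.  -3.1] M [ 0.06  0.02 -0.01] w 0.0379 q6 -1.5
tool d/0.1: [-0.003 -0.004  0.065]
```

It has dropped past the lug edge: the force is back to free weight. Turn 2.5° more to centre in the play, then lower.

Request:
step_arm(plan=[{"dx": 0, "dy": 0, "dz": 0, "rx": 0, "ry": 0, "rz": -0.028, "claw": 0.9}, {"dx": 0, "dy": 0, "dz": 0.02, "rx": 0, "ry": 0, "rz": 0, "claw": 0.9}, {"dx": 0, "dy": 0, "dz": 0.015, "rx": 0, "ry": 0, "rz": 0, "claw": 0.9}, {"dx": 0, "dy": 0, "dz": 0.015, "rx": 0, "ry": 0, "rz": 0, "claw": 0.9}, {"dx": 0, "dy": 0, "dz": 0.01, "rx": 0, "ry": 0, "rz": 0, "claw": 0.9}, {"dx": 0, "dy": 0, "dz": 0, "rx": 0, "ry": 0, "rz": 0, "claw": 0.9}])

```text
time_s: 12.6
ee_pos: [0.5502, 0.2006, 0.1517]
eef_rot: [-3.142, -0.0, -2.878]
force: [-1.1, -0.0, -2.8]
grip_width: 0.0384
grip_force: 40.0
```

```bash
python3 go.py .5503 .2002 .151
```

```text
t 12.6 pos [0.5502 0.2006 0.1517] rot [-3.1416e+00 -5.0000e-04 -2.8777e+00] F [-1.1 -0.  -2.8] M [ 0.09 -0.07  0.03] w 0.0384 q6 -1.55
tool d/0.1: [ 0.    -0.005  0.007]
```

Request:
step_arm(plan=[{"dx": 0, "dy": 0, "dz": 0.007, "rx": 0, "ry": 0, "rz": 0, "claw": 0.9}, {"dx": 0, "dy": 0, "dz": 0.006, "rx": 0, "ry": 0, "rz": 0, "claw": 0.9}, {"dx": 0, "dy": 0, "dz": 0, "rx": 0, "ry": 0, "rz": 0, "claw": 0.9}])

```text
time_s: 12.9
ee_pos: [0.5504, 0.2007, 0.151]
eef_rot: [3.142, 0.0, -2.877]
force: [-0.2, 0.5, 0.1]
grip_width: 0.0378
grip_force: 40.0
```

```bash
python3 go.py .5503 .2002 .151
```

```text
t 12.9 pos [0.5504 0.2007 0.151 ] rot [ 3.1416e+00  4.0000e-04 -2.8773e+00] F [-0.2  0.5  0.1] M [ 0.07  0.16 -0.01] w 0.0378 q6 -1.55
tool d/0.1: [ 0.002 -0.005 -0.   ]
```

Fully home: it bottomed at TCP 0.151, 7.8 mm below lug rest, and the weight is now borne by the stand. Release and retreat.

Request:
step_arm(plan=[{"dx": 0, "dy": 0, "dz": 0, "rx": 0, "ry": 0, "rz": 0, "claw": 0.5}, {"dx": 0, "dy": 0, "dz": 0, "rx": 0, "ry": 0, "rz": 0, "claw": 0.3}, {"dx": 0, "dy": 0, "dz": 0, "rx": 0, "ry": 0, "rz": 0, "claw": 0.2}, {"dx": 0, "dy": 0, "dz": 0, "rx": 0, "ry": 0, "rz": 0, "claw": 0.2}, {"dx": 0, "dy": 0, "dz": -0.1, "rx": 0, "ry": 0, "rz": 0, "claw": 0.2}, {"dx": 0, "dy": 0, "dz": -0.3, "rx": 0, "ry": 0, "rz": 0, "claw": 0.2}, {"dx": 0, "dy": 0, "dz": -0.4, "rx": 0, "ry": 0, "rz": 0, "claw": 0.2}, {"dx": 0, "dy": 0, "dz": -0.2, "rx": 0, "ry": 0, "rz": 0, "claw": 0.2}, {"dx": 0, "dy": 0, "dz": 0, "rx": 0, "ry": 0, "rz": 0, "claw": 0.2}])

```text
time_s: 13.8
ee_pos: [0.5512, 0.2009, 0.2547]
eef_rot: [3.141, 0.006, -2.877]
force: [0.2, 0.1, -0.1]
grip_width: 0.0752
grip_force: 0.0
```

```bash
python3 go.py .5503 .2002 .151; python3 - <<'E'
from h import *
from station import viewer
p=viewer.camera("side"); W=cloud(p); m=(np.hypot(W[...,0]-.55,W[...,1]-.2)<.05)
for lo,hi in((.115,.14),(.145,.17)):
    w=W[m&(W[...,2]>lo)&(W[...,2]<hi)]; print(lo,len(w),np.percentile(w[:,2],[50,95]).round(4))
print("collar top expected .156")
cv2.imwrite("pics/end.png",cv2.resize(p["img"][90:330,120:420,::-1],(750,600)))
E
```

```text
t 13.8 pos [0.5512 0.2009 0.2547] rot [ 3.1415  0.006  -2.8772] F [ 0.2  0.1 -0.1] M [ 0.01 -0.01  0.01] w 0.0752 q6 -1.55
tool d/0.1: [ 0.017 -0.005  1.037]
0.115 250 [0.124  0.1361]
0.145 74 [0.1526 0.1552]
collar top expected .156
```

View pics/end.png

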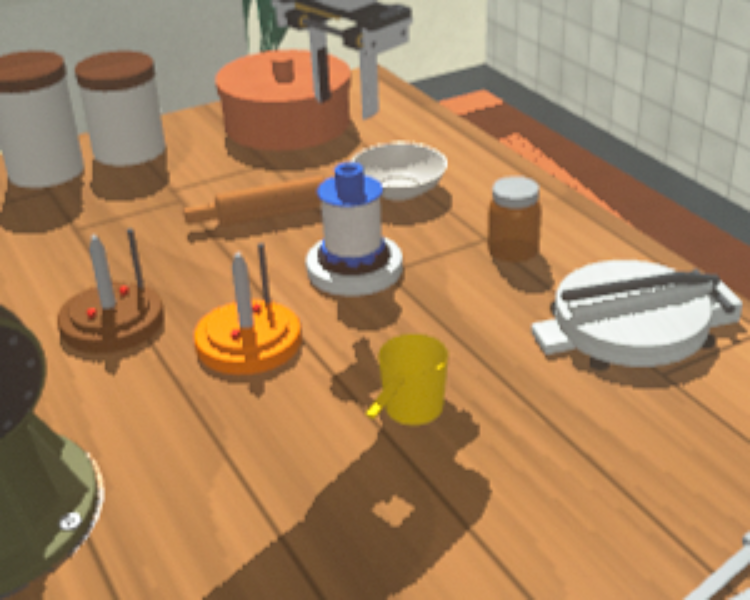

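The roll stands upright and home on the stand at (350,220), with the collar top at 0.155 m against 0.156 m expected. The gripper is clear and the bystanders are where they were.

```bash
python3 -c "
from station import hand_in
print(hand_in())"
```

```text
the job is handed in; nothing more can be done
None
```

The roll is on the aluminium stand's spindle, fully home over the drive lugs, upright and released. The job was handed in at about 14 s with no bystander visibly moved.

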